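# Pack the closed sample containers into the carrier

## Robot

A 6-joint arm with a two-finger parallel gripper is mounted at the origin on the work surface. World frame = base frame: x ahead of the robot, y to its left, z up, the work surface at z = 0. Lengths are in mm, angles in rad, forces in N, time in s.
With the tool pointing down it reaches from about 350 to 775 mm from the base axis. Payload 5.5 kg.
Tool frame: the origin (TCP) lies on the front face of the gripper's body, between the roots of the fingers; the fingertips stand 73 mm ahead of it and the grasp point (between the pads) lies 54 mm ahead of it; z points along the fingers, y is the line along which they close (so a half turn about z gives the same grasp; the last joint's range is limited). The gripper opens to 85 mm and grips with 20 to 120 N. Pads are 22 mm wide; open, the fingers measure 114 mm over their backs; the gripper's body (76 mm by 85 mm) begins 54 mm behind the grasp point. The pads swing forward as they close: fully open they stand 13 mm farther back than shut.
Start: joints at [-1.356, 0.313, 0.046, 1.304, 0, 1.431], TCP at [199.753, -539.224, 303.923] pointing down, gripper open.
Joint ranges: [-2.76, 2.76], [-0.86, 1.69], [-1.03, 1.26], [-2.2, 2.34], [-1.47, 1.5], [-3.14, 3.14]. Speed limits (rad/s): [2.57, 2.57, 3.14, 3.14, 3.14, 3.14].

## Interface

Orientations are given as a rotation vector (axis times angle).
In Python, from plant import observe, snapshot, job_done gives the robot as it stands. The module is installed in compiled form; this text tells all that it offers.
- The arm moves only by the shell command python3 -m crank 'ROWS' [FORCE]. ROWS is text: rows parted by semicolons, each of 7 numbers parted by spaces: the shift along the tool's x, y, z in mm, then the turn, a rotation vector about the tool's x, y, z in rad, then the finger opening in mm, from 0 to 85.4. A call has exactly 8 rows; each row shifts and turns the commanded pose from where the row before left it, along the tool's axes as they then stand; what a row does not reach is not made up. A row lasts 1/12 s, in which the tool goes at most 41.7 mm and 7.16 degrees, less where a joint would pass 70% of its speed; a pose out of reach is approached as far as the arm can. A call with a gripper value outside its range is refused whole. The fingers move at their own pace and stop on an object; FORCE is the grip in N (left out, the last holds). Time passes only in rows, so rows that do not move let the fingers close, or fill a call up. It gives the time, the measured TCP pose, the force, the opening and the grip force at its end, in the units of the state.
- observe(): the state, without advancing time (a new reading comes with each control period).
- snapshot(name): name is "scene" or "top"; returns a dict with "color" (420x560x3 uint8, red, green, blue), "z_map" (420x560 float32, mm along the optical axis (not along the pixel's ray), 0 where there is no reading), "mtx" (3x3 intrinsics, pixels), "k1" (the pictures are not rectified: a ray, as slopes to the right and down, at radius r is drawn at 1 + k1 r^2 times it, then the intrinsics apply), "R" (3x3) and "t" (3): a world point X has camera coordinates R X + t. Camera axes: x right, y down, z forward; pixel columns grow to the right and rows downward; lengths in mm; the calibration is good to about 2 mm. A picture is of the moment at which its call begins.
- job_done(): hands the job in; it is judged then, once.
The state is a dict: "time": time; "joints": joint angles; "qd": joint speeds; "effort": joint torques, N m; "tcp_pos": TCP position; "tcp_rot": TCP orientation; "ft_force": force on the tool from outside, world axes, zero at the start; "moment": the same for the moment, N m; "finger_gap": finger opening in mm; "grip_force": force on a finger pad.
Only numpy, scipy, OpenCV 4.12 (cv2) and the standard library are available. Lean on these libraries where they do the work, as an engineer would, in place of code of your own. Each camera call takes 0.05 s, during which the arm holds its last target. There are 200 camera calls.

## Task

Three closed sample containers are to go to the next lab: stand each of the capped ones (wide round jar, narrow round bottle, square bottle) upright in the carrier, right down in the well made for it: wide jar in the large round well, narrow bottle in the small round well, square bottle in the square well. Keep them upright all the way, and leave the open, capless empties that look like them standing where they are.

Things in the scene. Friction and masses are not known exactly. Their poses are not given: they have to be found in the camera images.
- jar: TO BE PACKED. Closed wide jar, white plastic, standing: straight round body 58 diameter up to 60 high, then a ribbed white screw cap 54 diameter, flat and solid on top; 84 high in all, about 0.1 to 0.2 kg. Firm; grips well on the straight body, e.g. at 45 to 58 above its base. Sizes in mm. Origin: centre of its underside, z up.
- bottle: TO BE PACKED. Closed narrow bottle, white plastic, standing: straight round body 36 diameter up to 78 high, then a shoulder and a ribbed white screw cap 31 diameter, solid on top; 108 high in all, about 0.06 to 0.13 kg. Grip on the straight body, e.g. at 60 to 75 above its base. Sizes in mm. Origin: centre of its underside, z up.
- flask: TO BE PACKED. Closed square bottle, white plastic, standing: square body 44 x 44 (flat sides face its x and y axes) up to 66 high, then a ribbed white round screw cap 33 diameter, solid on top; 90 high in all, about 0.08 to 0.15 kg. Grip across two flats facing away from each other, e.g. at 50 to 60 above its base. Sizes in mm. Origin: centre of its underside, z up.
- jar_open: NOT to be packed, leave alone. Look-alike of the wide jar: 58 diameter up to 60 high, but without a cap: an open neck 50 outside, 44 inside, hollow to the floor; 78 high. Loose. Sizes in mm. Origin: centre of its underside, z up.
- bottle_open: NOT to be packed, leave alone. Look-alike of the narrow bottle: 36 diameter up to 78 high, but without a cap: an open neck 25 outside, 21 inside; 100 high. Loose. Sizes in mm. Origin: centre of its underside, z up.
- flask_open: NOT to be packed, leave alone. Look-alike of the square bottle: 44 x 44 up to 66 high, but without a cap: an open neck 26 outside, 22 inside; 80 high. Loose. Sizes in mm. Origin: centre of its underside, z up.
- carrier: Sizes in mm. Low white open tray, fixed to the bench, 106 (its x) x 292 (its y) outside, rim 30 above the bench, floor 4 thick. It holds the three grey inserts in a row along its y axis, 94 apart, in any order. Origin: centre of its underside.
- well_wide: Sizes in mm. Grey insert block in the carrier, fixed, 92 x 92 x 25, with the LARGE ROUND well in the middle of its top: 74 diameter, 18 deep. Origin: centre of the block's underside, 4 above the bench; the well's floor lies 7 above the origin (11 above the bench), the block's top 25 above the origin (29 above the bench). Its axes are parallel to the carrier's.
- well_narrow: Sizes in mm. Grey insert block like the others, 92 x 92 x 25, fixed, with the SMALL ROUND well in the middle: 52 diameter, 18 deep. Origin: centre of the block's underside, well floor 7 above it, top 25 above it. Axes parallel to the carrier's.
- well_square: Sizes in mm. Grey insert block like the others, 92 x 92 x 25, fixed, with the SQUARE well in the middle: 60 x 60 with its sides along the block's x and y axes, 18 deep. Origin: centre of the block's underside, well floor 7 above it, top 25 above it. Axes parallel to the carrier's.
Mind the look-alikes: they are no part of the job. What is shaped like the flask but orange or turquoise is not meant.

How it is judged:
By the outcome, as a careful person would: the job done as asked, in the order asked, and still so for the second after the job is handed in, with the robot touching nothing.
It also fails if it takes over 93 s, if anything falls off the work surface, if the arm or the gripper's body presses on something with over 40 N, if the wrist force passes 120 N, or if a joint passes its speed limit or range.

## Working session

There is one attempt and no reset: what is moved stays moved. The work goes in short steps, Python scripts to look and compute and a shell command to move; the robot and the scene stay as the last step left them, time stands still between calls to the robot, and variables do not carry over. Pictures are saved under pics/ and viewed, at most 14 in all, crops included, and the job is handed in when it is done.

```bash
mkdir -p pics; cat > h.py <<'E'
import numpy as np,cv2
from plant import observe,snapshot
def pts(s):
    z=s['z_map'];H,W=z.shape
    u,v=np.meshgrid(np.arange(W),np.arange(H))
    d=np.array([s['k1'],0,0,0,0],float)
    n=cv2.undistortPoints(np.stack([u,v],-1).reshape(-1,1,2).astype(float),s['mtx'],d).reshape(H,W,2)
    c=np.dstack([n[...,0]*z,n[...,1]*z,z])
    X=(c-s['t'])@s['R']
    X[z==0]=np.nan
    return X
E
python3 - <<'E'
from h import *
for n in("scene","top"):
    s=snapshot(n);np.save(f'{n}.npy',s,allow_pickle=True)
    cv2.imwrite(f'pics/{n}.png',cv2.resize(s['color'][...,::-1],None,fx=1.42,fy=1.42))
    print(n,s['mtx'].round(1).tolist(),s['k1'],s['R'].round(3).tolist(),s['t'])
print(observe())
E
```

```text
scene [[438.9, 0.0, 276.1], [0.0, 438.9, 215.9], [0.0, 0.0, 1.0]] -0.0026748309359693814 [[0.312, 0.95, -0.018], [0.601, -0.212, -0.771], [-0.736, 0.23, -0.637]] [-209.43978056 -230.65934445 1650.36017423]
top [[520.8, 0.0, 276.5], [0.0, 520.8, 211.6], [0.0, 0.0, 1.0]] -0.05609217078486822 [[0.015, -1.0, 0.016], [-0.988, -0.017, -0.153], [0.153, -0.013, -0.988]] [  30.87074847  501.30167435 1505.9096605 ]
{'time': 0.1, 'joints': array([-1.35560621e+00,  3.13940796e-01,  4.50510418e-02,  1.30360564e+00,
        1.36777442e-05,  1.43119364e+00]), 'qd': array([ 0.00091467, -0.00399454,  0.00204177, -0.00019363,  0.00031633,
        0.00091251]), 'effort': array([ 2.30776910e-03, -4.81723773e+01,  2.99244547e+01,  1.27040962e-02,
       -2.16362937e-04,  1.04911169e-05]), 'tcp_pos': array([ 199.66858845, -538.84033917,  303.07213965]), 'tcp_rot': array([-3.09061829e+00, -5.54089069e-01,  7.93307194e-05]), 'ft_force': array([0.14107089, 0.10496349, 0.60421595]), 'moment': array([-0.04385639,  0.01677756, -0.04645642]), 'grip_force': 0.0, 'finger_gap': 85.54705875771297}
```

View pics/scene.png

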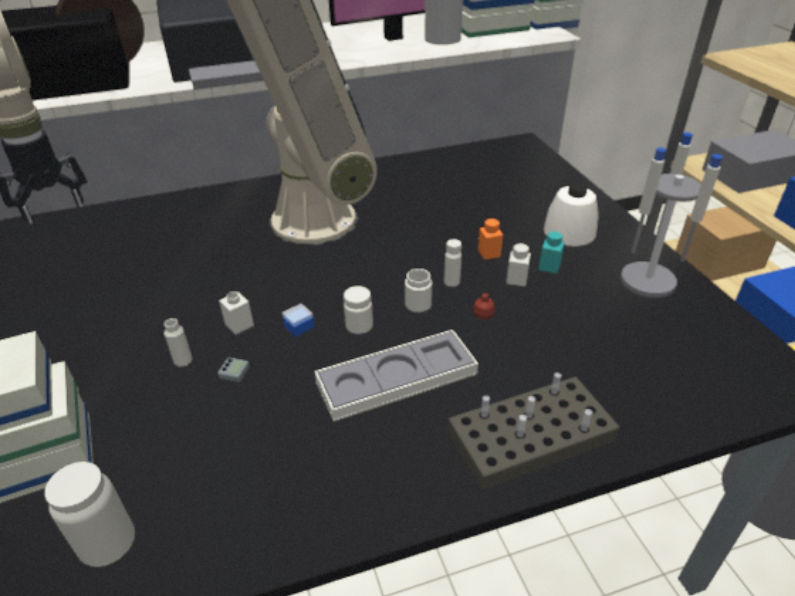

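View pics/top.png

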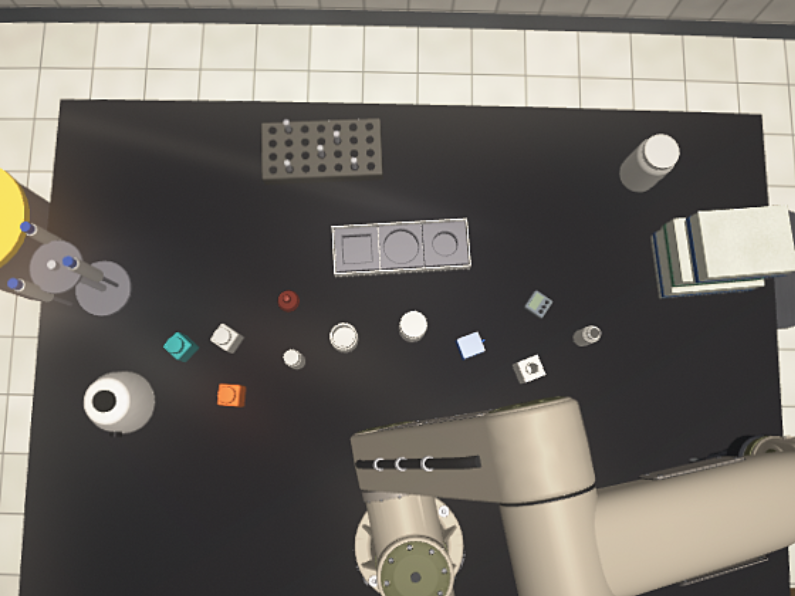

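The scene and top views show these candidates (top view, enlarged pixels):
- **Jars:** capped at (413,326), open at (344,337).
- **Narrow bottles:** capped at (293,358), open at (588,336).
- **Square bottles:** capped at (227,338), open at (529,369). The turquoise one at (180,347) and the orange one at (231,396) are not meant.
- **Carrier:** spans (332–470, 220–275), with square, large round and small round wells from left to right.

Next I'll measure these and check the choice in one crop.

```bash
python3 - <<'E'
from h import *
s=np.load('top.npy',allow_pickle=True).item();X=pts(s);c=s['color']
cv2.imwrite('pics/crop.png',cv2.resize(c[205:285,115:435,::-1],None,fx=2.5,fy=2.5,interpolation=cv2.INTER_CUBIC))
for n,(u,v),H in [('jar',(413,326),84),('jar_o',(344,337),78),('bot',(293,358),108),('bot_o',(588,336),100),('fl',(227,338),90),('fl_o',(529,369),80),('teal',(180,347),90),('orange',(231,396),90),('red',(288,300),40),('blue',(471,345),30),('lcd',(538,303),20)]:
    u=int(u/1.42);v=int(v/1.42);w=X[v-24:v+25,u-24:u+25].reshape(-1,3)
    p0=X[v,u];w=w[np.hypot(*(w-p0)[:,:2].T)<45]
    zt=np.nanpercentile(w[w[:,2]>8][:,2],97)
    cap=w[w[:,2]>zt-5]; o=f'{n} n{len(cap)} zt {zt:.0f} '
    (m,r,a)=cv2.minAreaRect(cap[:,:2].astype(np.float32)); e=cv2.minEnclosingCircle(cap[:,:2].astype(np.float32))
    o+=f'mean {cap[:,:2].mean(0).round(1)} circ {np.round(e[0],1)} r{e[1]:.1f} '
    sh=w[(w[:,2]>56)&(w[:,2]<72)]
    if len(sh)>8:
        q=cv2.minAreaRect(sh[:,:2].astype(np.float32));o+=f'shoulder n{len(sh)} {np.round(q[0],1)} {np.round(q[1],1)} ang {q[2]:.1f}'
    print(o)
# carrier: top points
w=X[145:200,225:340].reshape(-1,3)
m=(w[:,2]>22)&(w[:,2]<36)
q=cv2.minAreaRect(w[m][:,:2].astype(np.float32));print('carrier',q,np.median(w[m][:,2]))
b=w[(w[:,2]>5)&(w[:,2]<16)]
import scipy.cluster.vq as k
for n,(u,v) in [('sq',(357,249)),('big',(401,246)),('sm',(445,244))]:
    p=X[int(v/1.42),int(u/1.42)];g=b[np.hypot(*(b-p)[:,:2].T)<42]
    print(n,p.round(1),len(g),g[:,:2].mean(0).round(1),(g[:,:2].max(0)+g[:,:2].min(0))/2,np.ptp(g[:,:2],0))
E
```

```text
jar n122 zt 89 mean [448.6  -1. ] circ [447.1  -2.4] r26.6 shoulder n27 [436.6   1.7] [55.4 33.3] ang 71.3
jar_o n44 zt 80 mean [422.9 138.7] circ [422.2 139.9] r24.7 shoulder n75 [422.7 139.4] [57.8 53.3] ang 46.1
bot n46 zt 112 mean [373.8 238.6] circ [373.8 239.9] r15.4 
bot_o n22 zt 100 mean [ 433.2 -362.8] circ [ 433.5 -363.4] r13.0 shoulder n23 [ 432.9 -362.7] [29.1 33.6] ang 66.0
fl n63 zt 94 mean [416.8 383.1] circ [417.9 382.7] r16.5 shoulder n113 [416.6 383.1] [44.3 43.7] ang 57.8
fl_o n22 zt 80 mean [ 361.9 -244.2] circ [ 362.9 -243.5] r12.9 shoulder n176 [ 362.6 -244.6] [44.1 45.4] ang 21.8
teal n55 zt 94 mean [397.8 474.5] circ [397.  475.9] r16.2 shoulder n115 [396.9 475.9] [43.7 45.1] ang 48.4
orange n73 zt 93 mean [299.  366.1] circ [299.4 366.5] r16.1 shoulder n111 [299.5 367.5] [43.  43.7] ang 85.9
red n0 zt nan mean [nan nan] circ [0. 0.] r0.0 
blue n79 zt 46 mean [ 408.8 -122. ] circ [ 411.8 -121.5] r28.2 
lcd n91 zt 24 mean [ 501.2 -270. ] circ [ 503.2 -270.6] r29.4 
carrier ((621.00830078125, 23.685714721679688), (108.6823501586914, 292.88824462890625), 4.412715911865234) 28.502853756543065
sq [616.9 118.    9.8] 319 [615.7 117.9] [616.27415569 118.00012582] [62.09361443 62.13018515]
big [625.7  23.3   6.5] 381 [623.8  22.9] [624.88326541  23.48254733] [70.50245711 73.29271995]
sm [631.7 -71.   15.2] 181 [631.6 -70.1] [631.54909567 -71.53987468] [48.53868981 49.58764429]
  return np.nanmean(a, axis, out=out, keepdims=keepdims)
<stdin>:10: RuntimeWarning: Mean of empty slice.
  ret = um.true_divide(
```

View pics/crop.png

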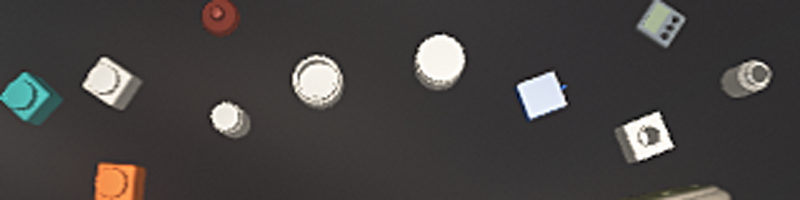

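The crop shows solid caps on the jar at (440,60), the bottle at (228,118) and the flask at (108,80). The look-alikes at (318,80), (650,135) and (755,75) have open necks. The measured heights and sizes match, so these are the three to pack.

```bash
cat > d.py <<'E'
import sys,numpy as np
from plant import observe
from scipy.spatial.transform import Rotation as R
# d.py yaw_deg x y z ... : turn about tool z, then tool-frame shifts (before and after that turn)
yaw=float(sys.argv[1]);P=np.array(sys.argv[2:],float).reshape(-1,3)
s=observe();r=R.from_rotvec(s['tcp_rot']);y=r.as_matrix()[:,1]
a=np.degrees(np.arctan2(y[1],y[0]));t=(a-yaw+180)%360-180
print('t',round(s['time'],2),'tcp',s['tcp_pos'].round(1),'yaw',a.round(2),'tilt',np.degrees(np.arccos(-r.as_matrix()[2,2])).round(2),'j',s['joints'].round(2),'F',s['ft_force'].round(1),'gap',s['finger_gap'].round(1),'grip',round(s['grip_force'],1))
print('turn rad',np.radians(t).round(4))
r2=r*R.from_rotvec([0,0,np.radians(t)]);p=s['tcp_pos']
for q in P:
    print(q,'before turn',r.inv().apply(q-p).round(1),'after',r2.inv().apply(q-p).round(1));p=q
E
python3 d.py 4.5 447.8 -1.7 230 447.8 -1.7 99
```

```text
Traceback (most recent call last):
  File "d.py", line 8, in <module>
    print('t',round(s['time'],2),'tcp',s['tcp_pos'].round(1),'yaw',a.round(2),'tilt',np.degrees(np.arccos(-r.as_matrix()[2,2])).round(2),'j',s['joints'].round(2),'F',s['ft_force'].round(1),'gap',s['finger_gap'].round(1),'grip',round(s['grip_force'],1))
                                                                                                                                                                                                   ^^^^^^^^^^^^^^^^^^^^^
AttributeError: 'float' object has no attribute 'round'
```

```bash
sed -i "s/s\['finger_gap'\].round(1)/round(s['finger_gap'],1)/" d.py
python3 d.py 4.5 447.8 -1.7 230 447.8 -1.7 99
```

```text
t 0.1 tcp [ 199.7 -538.8  303.1] yaw -69.67 tilt 0.1 j [-1.36  0.31  0.05  1.3   0.    1.43] F [0.1 0.1 0.6] gap 85.5 grip 0.0
turn rad -1.2945
[447.8  -1.7 230. ] before turn [ 419.3 -417.4   73.9] after [515.9 289.5  73.9]
[447.8  -1.7  99. ] before turn [ -0.    0.2 131. ] after [ -0.2   0.  131. ]
```

```bash
r='26.2 -26.1 4.6 0 0 0 85' ; unset r
python3 -m crank '26.2 -26.1 4.6 0 0 0 85;26.2 -26.1 4.6 0 0 0 85;26.2 -26.1 4.6 0 0 0 85;26.2 -26.1 4.6 0 0 0 85;26.2 -26.1 4.6 0 0 0 85;26.2 -26.1 4.6 0 0 0 85;26.2 -26.1 4.6 0 0 0 85;26.2 -26.1 4.6 0 0 0 85'
python3 -m crank '26.2 -26.1 4.6 0 0 0 85;26.2 -26.1 4.6 0 0 0 85;26.2 -26.1 4.6 0 0 0 85;26.2 -26.1 4.6 0 0 0 85;26.2 -26.1 4.6 0 0 0 85;26.2 -26.1 4.6 0 0 0 85;26.2 -26.1 4.6 0 0 0 85;26.2 -26.1 4.6 0 0 0 85'
python3 -m crank '0 0 0 0 0 -0.12 85;0 0 0 0 0 -0.12 85;0 0 0 0 0 -0.12 85;0 0 0 0 0 -0.12 85;0 0 0 0 0 -0.12 85;0 0 0 0 0 -0.12 85;0 0 0 0 0 -0.12 85;0 0 0 0 0 -0.12 85'
python3 -m crank '0 0 0 0 0 -0.12 85;0 0 0 0 0 -0.12 85;0 0 0 0 0 -0.09 85;0 0 0 0 0 0 85;0 0 0 0 0 0 85;0 0 0 0 0 0 85;0 0 0 0 0 0 85;0 0 0 0 0 0 85'
python3 d.py 4.5 447.8 -1.7 230 447.8 -1.7 99
```

```text
time: 0.77
tcp_pos: [323.9, -268.7, 266.6]
tcp_rot: [-3.092, -0.553, 0.0]
ft_force: [0.3, 0.1, -1.5]
finger_gap: 85.0
grip_force: 0.0
time: 1.43
tcp_pos: [447.9, -0.1, 229.9]
tcp_rot: [3.092, 0.555, -0.0]
ft_force: [0.0, -0.7, -0.3]
finger_gap: 85.1
grip_force: 0.0
time: 2.1
tcp_pos: [447.5, -1.9, 229.9]
tcp_rot: [-2.481, -1.927, 0.001]
ft_force: [-0.8, 0.7, -0.3]
finger_gap: 85.2
grip_force: 0.0
time: 2.77
tcp_pos: [447.8, -2.0, 230.2]
tcp_rot: [2.139, 2.301, -0.0]
ft_force: [0.0, 1.6, -0.3]
finger_gap: 85.0
grip_force: 0.0
t 2.77 tcp [447.8  -2.  230.2] yaw 4.18 tilt 0.01 j [-0.18  0.11 -0.4   1.06 -0.    1.31] F [ 0.   1.6 -0.3] gap 85.0 grip 0.0
turn rad -0.0056
[447.8  -1.7 230. ] before turn [0.3 0.1 0.2] after [0.3 0.1 0.2]
[447.8  -1.7  99. ] before turn [  0.   0. 131.] after [  0.   0. 131.]
```

```bash

python3 -m crank '0 0 25 0 0 0 85;0 0 25 0 0 0 85;0 0 25 0 0 0 85;0 0 22 0 0 0 85;0 0 18 0 0 0 85;0 0 10 0 0 0 85;0 0 6 0 0 0 85;0 0 0 0 0 0 85' 40
python3 -m crank '0 0 0 0 0 0 50;0 0 0 0 0 0 50;0 0 0 0 0 0 50;0 0 0 0 0 0 50;0 0 0 0 0 0 50;0 0 0 0 0 0 50;0 0 0 0 0 0 50;0 0 0 0 0 0 50' 40
python3 d.py 4.5 447.8 -1.7 145 622.5 23.4 145
```

```text
time: 3.43
tcp_pos: [447.0, -1.9, 98.2]
tcp_rot: [-2.137, -2.3, 0.002]
ft_force: [0.1, -0.2, 0.7]
finger_gap: 85.2
grip_force: 0.0
time: 4.1
tcp_pos: [448.5, -2.2, 100.5]
tcp_rot: [2.137, 2.301, 0.001]
ft_force: [-0.8, -0.4, 5.6]
finger_gap: 56.8
grip_force: 43.0
t 4.1 tcp [448.5  -2.2 100.5] yaw 4.24 tilt 0.12 j [-0.18  0.24 -0.59  0.73 -0.    1.31] F [-0.8 -0.4  5.6] gap 56.8 grip 43.0
turn rad -0.0046
[447.8  -1.7 145. ] before turn [  0.5  -0.5 -44.5] after [  0.5  -0.5 -44.5]
[622.5  23.4 145. ] before turn [ 12.1 176.1   0.3] after [ 11.3 176.1   0.3]
```

Jar is gripped at a gap of about 57. I'll lift it and look.

```bash

python3 -m crank '0 0 -5 0 0 0 50;0 0 -10 0 0 0 50;0 0 -13 0 0 0 50;0 0 -13 0 0 0 50;0 0 -10 0 0 0 50;0 0 -6 0 0 0 50;0 0 -3 0 0 0 50;0 0 0 0 0 0 50' 40
python3 -m crank '0.5 5 0 0 0 0 50;1 12 0 0 0 0 50;1 16 0 0 0 0 50;1 20 0 0 0 0 50;1 20 0 0 0 0 50;1 20 0 0 0 0 50;1 20 0 0 0 0 50;1 20 0 0 0 0 50' 40
python3 -m crank '1 16 0 0 0 0 50;1 12 0 0 0 0 50;1 8 0 0 0 0 50;1 5 0 0 0 0 50;0.5 2 0 0 0 0 50;0 0 0 0 0 0 50;0 0 0 0 0 0 50;0 0 0 0 0 0 50' 40
python3 d.py 4.5 622.5 23.4 145 622.5 23.4 112
python3 - <<'E'
from h import *
s=snapshot('scene');cv2.imwrite('pics/a.png',cv2.resize(s['color'][170:310,200:360,::-1],None,fx=4,fy=4))
E
```

```text
time: 4.77
tcp_pos: [448.1, -2.1, 159.9]
tcp_rot: [2.137, 2.301, 0.001]
ft_force: [-0.1, -0.3, -2.0]
finger_gap: 56.9
grip_force: 43.0
time: 5.43
tcp_pos: [580.6, 15.6, 158.0]
tcp_rot: [-2.137, -2.301, 0.002]
ft_force: [-0.1, -0.2, -1.6]
finger_gap: 56.6
grip_force: 43.0
time: 6.1
tcp_pos: [621.7, 22.9, 159.3]
tcp_rot: [-2.138, -2.302, 0.001]
ft_force: [-0.5, -0.3, -1.1]
finger_gap: 56.8
grip_force: 43.0
t 6.1 tcp [621.7  22.9 159.3] yaw 4.24 tilt 0.04 j [-0.09  0.48 -0.07  1.02 -0.    1.4 ] F [-0.5 -0.3 -1.1] gap 56.8 grip 43.0
turn rad -0.0046
[622.5  23.4 145. ] before turn [ 0.4  0.8 14.3] after [ 0.4  0.8 14.3]
[622.5  23.4 112. ] before turn [-0.  0. 33.] after [-0.  0. 33.]
```

View pics/a.png

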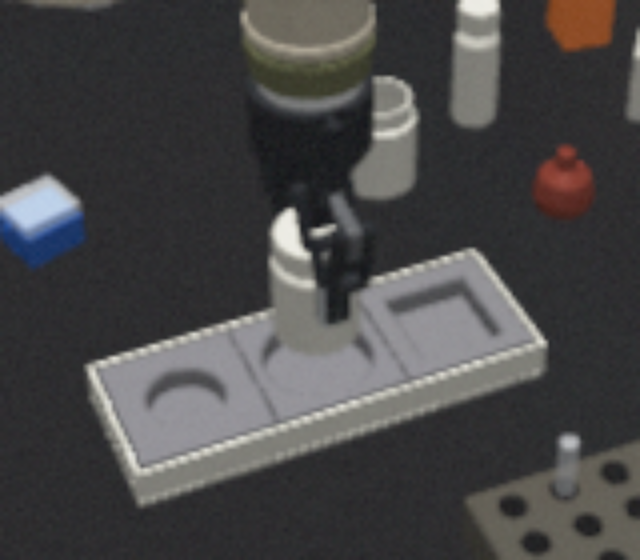

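The jar hangs upright at (315,270) over the middle well at (317,365). I'll lower it, gently at the end.

```bash

python3 -m crank '0.4 0.8 6 0 0 0 50;0 0 9 0 0 0 50;0 0 9 0 0 0 50;0 0 8 0 0 0 50;0 0 6 0 0 0 50;0 0 4 0 0 0 50;0 0 2 0 0 0 50;0 0 0 0 0 0 50' 40
python3 -m crank '0 0 1 0 0 0 50;0 0 1 0 0 0 50;0 0 1 0 0 0 50;0 0 1 0 0 0 50;0 0 0 0 0 0 50;0 0 0 0 0 0 50;0 0 0 0 0 0 50;0 0 0 0 0 0 50' 40
python3 d.py 4.5 622.5 23.4 112
```

```text
time: 6.82
tcp_pos: [622.9, 23.4, 114.5]
tcp_rot: [-2.137, -2.301, 0.001]
ft_force: [-0.1, 0.5, -0.8]
finger_gap: 56.8
grip_force: 43.0
time: 7.48
tcp_pos: [623.4, 23.4, 111.6]
tcp_rot: [2.137, 2.302, 0.001]
ft_force: [-0.1, -0.1, 1.1]
finger_gap: 56.7
grip_force: 43.1
t 7.48 tcp [623.4  23.4 111.6] yaw 4.24 tilt 0.04 j [-0.09  0.52 -0.13  0.92 -0.    1.41] F [-0.1 -0.1  1.1] gap 56.7 grip 43.1
turn rad -0.0045
[622.5  23.4 112. ] before turn [ 0.1 -0.9 -0.4] after [ 0.1 -0.9 -0.4]
```

```bash

python3 -m crank '0 0 1 0 0 0 50;0 0 0 0 0 0 50;0 0 0 0 0 0 58;0 0 0 0 0 0 62;0 0 0 0 0 0 68;0 0 0 0 0 0 85;0 0 0 0 0 0 85;0 0 0 0 0 0 85' 40
python3 -m crank '0 0 -5 0 0 0 85;0 0 -10 0 0 0 85;0 0 -20 0 0 0 85;0 0 -25 0 0 0 85;0 0 -25 0 0 0 85;0 0 -15 0 0 0 85;0 0 -5 0 0 0 85;0 0 0 0 0 0 85' 40
python3 d.py 4.5 373.8 239 216 373.8 239 119
python3 - <<'E'
from h import *
s=snapshot('scene');cv2.imwrite('pics/b.png',cv2.resize(s['color'][170:310,200:360,::-1],None,fx=4,fy=4))
E
```

```text
time: 8.15
tcp_pos: [623.1, 23.4, 110.0]
tcp_rot: [-2.138, -2.302, 0.001]
ft_force: [0.8, -1.3, -0.5]
finger_gap: 85.0
grip_force: 0.0
time: 8.82
tcp_pos: [624.2, 23.4, 217.8]
tcp_rot: [2.135, 2.3, 0.004]
ft_force: [1.0, -0.2, 0.0]
finger_gap: 85.1
grip_force: 0.0
t 8.82 tcp [624.2  23.4 217.8] yaw 4.24 tilt 0.24 j [-0.09  0.44  0.02  1.15 -0.    1.41] F [ 1.  -0.2  0. ] gap 85.1 grip 0.0
turn rad -0.0045
[373.8 239.  216. ] before turn [ 233.6 -233.8    0.6] after [ 234.6 -232.7    0.6]
[373.8 239.  119. ] before turn [ 0.1 -0.4 97. ] after [ 0.1 -0.4 97. ]
```

View pics/b.png

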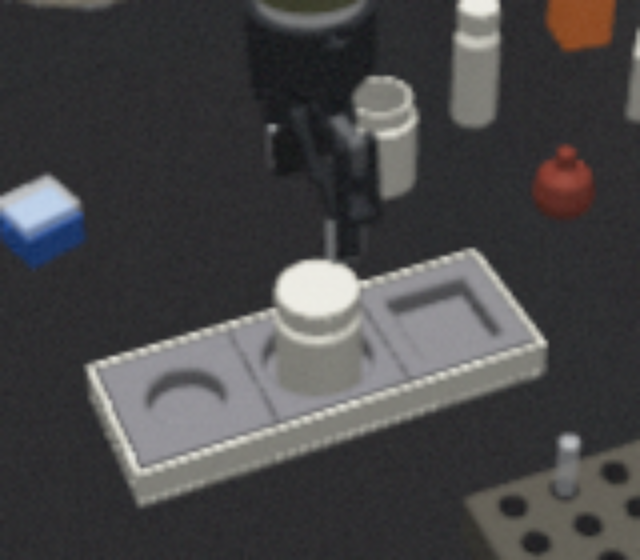

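The jar stands upright in the well at (317,330). Next is the bottle.

```bash

python3 -m crank '20 -20 0 0 0 0 85;25 -25 0 0 0 0 85;25 -25 0 0 0 0 85;25 -25 0 0 0 0 85;25 -25 0 0 0 0 85;25 -25 0 0 0 0 85;25 -25 0 0 0 0 85;25 -25 0 0 0 0 85' 40
python3 -m crank '20 -20 0 0 0 0 85;12 -12 0 0 0 0 85;6.6 -6.6 0 0 0 0 85;0 0 0 0 0 0 85;0 0 0 0 0 0 85;0 0 0 0 0 0 85;0 0 0 0 0 0 85;0 0 0 0 0 0 85' 40
python3 d.py 4.5 373.8 239 216 373.8 239 119
```

```text
time: 9.53
tcp_pos: [411.9, 203.9, 213.7]
tcp_rot: [-2.137, -2.301, 0.004]
ft_force: [-0.6, 1.3, 0.6]
finger_gap: 85.1
grip_force: 0.0
time: 10.2
tcp_pos: [373.8, 238.5, 215.1]
tcp_rot: [2.139, 2.3, -0.0]
ft_force: [-0.7, -0.6, 0.7]
finger_gap: 85.5
grip_force: 0.0
t 10.2 tcp [373.8 238.5 215.1] yaw 4.15 tilt 0.01 j [ 0.39  0.11 -0.44  1.02 -0.    1.89] F [-0.7 -0.6  0.7] gap 85.5 grip 0.0
turn rad -0.0062
[373.8 239.  216. ] before turn [ 0.5  0.  -0.9] after [ 0.5  0.  -0.9]
[373.8 239.  119. ] before turn [ 0. -0. 97.] after [ 0. -0. 97.]
```

```bash

python3 -m crank '0.5 0 15 0 0 0 85;0 0 20 0 0 0 85;0 0 20 0 0 0 85;0 0 18 0 0 0 85;0 0 12 0 0 0 85;0 0 7 0 0 0 85;0 0 4 0 0 0 85;0 0 0 0 0 0 85' 30
python3 -m crank '0 0 0 0 0 0 60;0 0 0 0 0 0 50;0 0 0 0 0 0 42;0 0 0 0 0 0 36;0 0 0 0 0 0 30;0 0 0 0 0 0 30;0 0 0 0 0 0 30;0 0 0 0 0 0 30' 30
python3 -m crank '0 0 0 0 0 0 30;0 0 0 0 0 0 30;0 0 -5 0 0 0 30;0 0 -10 0 0 0 30;0 0 -15 0 0 0 30;0 0 -15 0 0 0 30;0 0 -10 0 0 0 30;0 0 -5 0 0 0 30' 30
python3 d.py 4.5 629.8 -70.3 179 629.8 -70.3 131
```

```text
time: 10.87
tcp_pos: [373.0, 239.2, 118.7]
tcp_rot: [-2.138, -2.301, 0.002]
ft_force: [0.2, -0.4, -0.6]
finger_gap: 85.1
grip_force: 0.0
time: 11.53
tcp_pos: [373.3, 239.8, 120.0]
tcp_rot: [2.137, 2.302, 0.002]
ft_force: [-0.8, -0.9, 6.2]
finger_gap: 34.8
grip_force: 29.9
time: 12.2
tcp_pos: [373.4, 239.8, 180.7]
tcp_rot: [2.137, 2.301, 0.003]
ft_force: [0.3, 0.7, -0.5]
finger_gap: 34.6
grip_force: 30.1
t 12.2 tcp [373.4 239.8 180.7] yaw 4.24 tilt 0.11 j [ 0.39  0.14 -0.49  0.93 -0.    1.89] F [ 0.3  0.7 -0.5] gap 34.6 grip 30.1
turn rad -0.0045
[629.8 -70.3 179. ] before turn [-328.3  232.7    2. ] after [-329.3  231.2    2. ]
[629.8 -70.3 131. ] before turn [-0.  -0.1 48. ] after [-0.  -0.1 48. ]
```

The direct path would cross the open jar, so I'll lift higher first.

```bash

python3 -m crank '0 0 -5 0 0 0 30;0 0 -11 0 0 0 30;0 0 -14 0 0 0 30;0 0 -14 0 0 0 30;0 0 -11 0 0 0 30;0 0 -5 0 0 0 30;0 0 0 0 0 0 30;0 0 0 0 0 0 30' 30
python3 -m crank '-7 5 0 0 0 0 30;-14 10 0 0 0 0 30;-21 15 0 0 0 0 30;-24.5 17.4 0 0 0 0 30;-24.5 17.4 0 0 0 0 30;-24.5 17.4 0 0 0 0 30;-24.5 17.4 0 0 0 0 30;-24.5 17.4 0 0 0 0 30' 30
python3 -m crank '-24.5 17.4 0 0 0 0 30;-24.5 17.4 0 0 0 0 30;-24.5 17.4 0 0 0 0 30;-24.5 17.4 0 0 0 0 30;-24.5 17.4 0 0 0 0 30;-21 15 0 0 0 0 30;-14 10 0 0 0 0 30;-7 5 0 0 0 0 30' 30
python3 -m crank '0 0 0 0 0 0 30;0 0 0 0 0 0 30;0 0 0 0 0 0 30;0 0 0 0 0 0 30;0 0 0 0 0 0 30;0 0 0 0 0 0 30;0 0 0 0 0 0 30;0 0 0 0 0 0 30' 30
python3 d.py 4.5 629.8 -70.3 179 629.8 -70.3 131
```

```text
time: 12.87
tcp_pos: [372.7, 239.5, 238.8]
tcp_rot: [-2.138, -2.302, 0.001]
ft_force: [-0.4, 0.5, -1.7]
finger_gap: 34.8
grip_force: 30.1
time: 13.53
tcp_pos: [502.2, 82.3, 238.2]
tcp_rot: [-2.137, -2.301, 0.002]
ft_force: [0.3, -0.1, -0.9]
finger_gap: 35.4
grip_force: 30.1
time: 14.2
tcp_pos: [631.5, -74.0, 237.4]
tcp_rot: [-2.14, -2.299, 0.002]
ft_force: [0.4, 1.0, -0.3]
finger_gap: 35.0
grip_force: 30.1
time: 14.87
tcp_pos: [630.5, -70.8, 239.5]
tcp_rot: [2.137, 2.302, 0.0]
ft_force: [0.4, 0.3, -1.1]
finger_gap: 34.8
grip_force: 30.1
t 14.87 tcp [630.5 -70.8 239.5] yaw 4.27 tilt 0.02 j [-0.24  0.45  0.09  1.21 -0.    1.26] F [ 0.4  0.3 -1.1] gap 34.8 grip 30.1
turn rad -0.004
[629.8 -70.3 179. ] before turn [ 0.6 -0.6 60.5] after [ 0.6 -0.6 60.5]
[629.8 -70.3 131. ] before turn [ 0. -0. 48.] after [ 0. -0. 48.]
```

```bash

python3 -m crank '0.6 -0.6 8 0 0 0 30;0 0 16 0 0 0 30;0 0 20 0 0 0 30;0 0 20 0 0 0 30;0 0 14 0 0 0 30;0 0 8 0 0 0 30;0 0 4 0 0 0 30;0 0 0 0 0 0 30' 30
python3 d.py 4.5 629.8 -70.3 131
python3 - <<'E'
from h import *
s=snapshot('scene');cv2.imwrite('pics/c.png',cv2.resize(s['color'][170:310,200:360,::-1],None,fx=4,fy=4))
E
```

```text
time: 15.53
tcp_pos: [629.5, -70.5, 148.3]
tcp_rot: [-2.137, -2.301, 0.001]
ft_force: [-0.2, -0.2, 0.4]
finger_gap: 35.3
grip_force: 30.1
t 15.53 tcp [629.5 -70.5 148.3] yaw 4.24 tilt 0.09 j [-0.24  0.51 -0.05  1.01 -0.    1.26] F [-0.2 -0.2  0.4] gap 35.3 grip 30.1
turn rad -0.0045
[629.8 -70.3 131. ] before turn [ 0.2  0.4 17.3] after [ 0.2  0.4 17.3]
```

View pics/c.png

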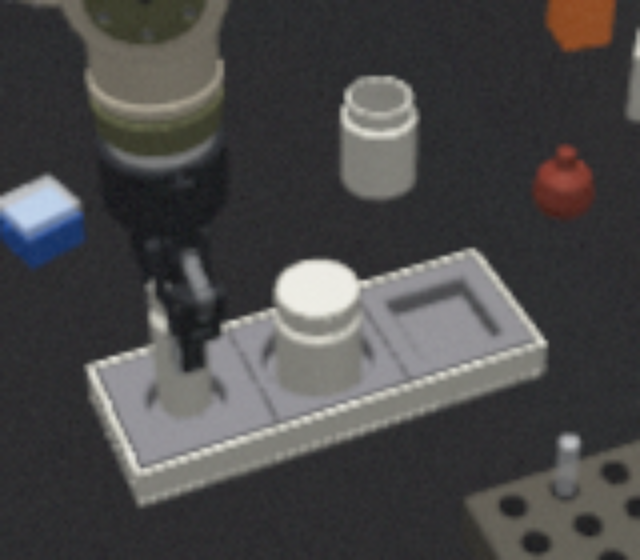

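The bottle is upright, with its base at (186,400) inside the small well. I'll lower it and release.

```bash

python3 -m crank '0 0 3 0 0 0 30;0 0 4 0 0 0 30;0 0 4 0 0 0 30;0 0 3 0 0 0 30;0 0 1.5 0 0 0 30;0 0 1 0 0 0 30;0 0 0 0 0 0 30;0 0 0 0 0 0 30' 30
python3 -m crank '0 0 1 0 0 0 30;0 0 0 0 0 0 30;0 0 0 0 0 0 30;0 0 0 0 0 0 30;0 0 0 0 0 0 30;0 0 0 0 0 0 30;0 0 0 0 0 0 30;0 0 0 0 0 0 30' 30
python3 d.py 4.5 629.8 -70.3 131
```

```text
time: 16.25
tcp_pos: [630.0, -70.7, 132.8]
tcp_rot: [2.138, 2.302, -0.0]
ft_force: [-0.4, 0.1, -0.4]
finger_gap: 35.1
grip_force: 30.1
time: 16.92
tcp_pos: [630.0, -70.6, 131.8]
tcp_rot: [2.138, 2.302, -0.0]
ft_force: [-0.3, -0.2, -0.7]
finger_gap: 34.8
grip_force: 30.1
t 16.92 tcp [630.  -70.6 131.8] yaw 4.24 tilt 0.01 j [-0.24  0.52 -0.07  0.98 -0.    1.26] F [-0.3 -0.2 -0.7] gap 34.8 grip 30.1
turn rad -0.0046
[629.8 -70.3 131. ] before turn [ 0.4 -0.1  0.8] after [ 0.4 -0.1  0.8]
```

```bash

python3 -m crank '0 0 0.7 0 0 0 30;0 0 0 0 0 0 30;0 0 0.7 0 0 0 30;0 0 0 0 0 0 30;0 0 0 0 0 0 30;0 0 0 0 0 0 30;0 0 0 0 0 0 30;0 0 0 0 0 0 30' 30
python3 d.py 4.5 629.8 -70.3 131
```

```text
time: 17.58
tcp_pos: [630.0, -70.7, 131.0]
tcp_rot: [2.137, 2.302, 0.0]
ft_force: [-2.0, 0.1, 5.3]
finger_gap: 35.1
grip_force: 30.7
t 17.58 tcp [630.  -70.7 131. ] yaw 4.24 tilt 0.04 j [-0.24  0.52 -0.07  0.97 -0.    1.26] F [-2.   0.1  5.3] gap 35.1 grip 30.7
turn rad -0.0046
[629.8 -70.3 131. ] before turn [ 0.4 -0.2  0. ] after [ 0.4 -0.2  0. ]
```

```bash

python3 -m crank '0 0 0 0 0 0 36;0 0 0 0 0 0 38;0 0 0 0 0 0 42;0 0 0 0 0 0 52;0 0 0 0 0 0 65;0 0 0 0 0 0 85;0 0 0 0 0 0 85;0 0 0 0 0 0 85' 30
python3 -m crank '0 0 -5 0 0 0 85;0 0 -10 0 0 0 85;0 0 -20 0 0 0 85;0 0 -25 0 0 0 85;0 0 -25 0 0 0 85;0 0 -15 0 0 0 85;0 0 -5 0 0 0 85;0 0 0 0 0 0 85' 30
python3 d.py 57.8 417.3 382.9 225 417.3 382.9 105
python3 - <<'E'
from h import *
s=snapshot('scene');cv2.imwrite('pics/e.png',cv2.resize(s['color'][150:310,200:400,::-1],None,fx=3,fy=3))
E
```

```text
time: 18.25
tcp_pos: [630.0, -70.7, 130.4]
tcp_rot: [2.138, 2.302, -0.0]
ft_force: [0.6, 0.0, 0.2]
finger_gap: 84.9
grip_force: 0.0
time: 18.92
tcp_pos: [630.9, -70.8, 238.0]
tcp_rot: [2.135, 2.299, 0.003]
ft_force: [0.0, -0.8, -0.3]
finger_gap: 85.4
grip_force: 0.0
t 18.92 tcp [630.9 -70.8 238. ] yaw 4.24 tilt 0.25 j [-0.24  0.45  0.09  1.2  -0.    1.26] F [ 0.  -0.8 -0.3] gap 85.4 grip 0.0
turn rad -0.9348
[417.3 382.9 225. ] before turn [ 468.3 -179.5   11.6] after [422.6 270.1  11.6]
[417.3 382.9 105. ] before turn [  0.2  -0.5 120. ] after [  0.5  -0.2 120. ]
```

View pics/e.png

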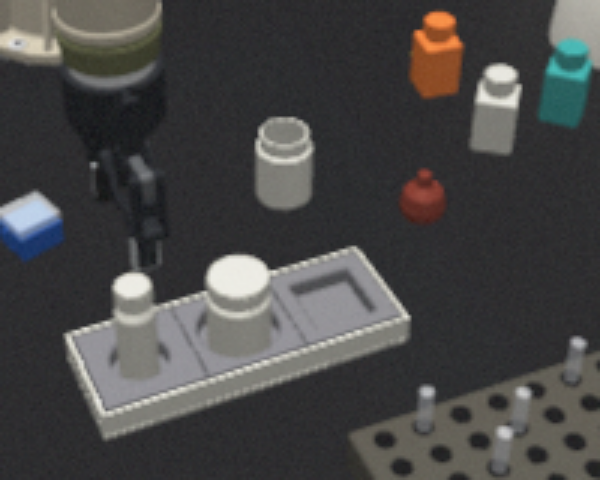

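Jar and bottle are seated, at (238,305) and (137,325). Next is the flask.

```bash

python3 -m crank '20 -7.7 0 0 0 0 85;33 -12.65 0 0 0 0 85;33 -12.65 0 0 0 0 85;33 -12.65 0 0 0 0 85;33 -12.65 0 0 0 0 85;33 -12.65 0 0 0 0 85;33 -12.65 0 0 0 0 85;33 -12.65 0 0 0 0 85' 30
python3 -m crank '33 -12.65 0 0 0 0 85;33 -12.65 0 0 0 0 85;33 -12.65 0 0 0 0 85;33 -12.65 0 0 0 0 85;33 -12.65 0 0 0 0 85;33 -12.65 0 0 0 0 85;19 -7 0 0 0 0 85;0 0 0 0 0 0 85' 30
python3 -m crank '0 0 1 0 0 -0.117 85;0 0 1 0 0 -0.117 85;0 0 2 0 0 -0.117 85;0 0 2 0 0 -0.117 85;0 0 2 0 0 -0.117 85;0 0 2 0 0 -0.117 85;0 0 2 0 0 -0.117 85;0 0 0 0 0 -0.116 85' 30
python3 -m crank '0 0 0 0 0 0 85;0 0 0 0 0 0 85;0 0 0 0 0 0 85;0 0 0 0 0 0 85;0 0 0 0 0 0 85;0 0 0 0 0 0 85;0 0 0 0 0 0 85;0 0 0 0 0 0 85' 30
python3 d.py 57.8 417.3 382.9 225 417.3 382.9 105
```

```text
time: 19.63
tcp_pos: [513.5, 173.7, 233.7]
tcp_rot: [-2.137, -2.301, 0.004]
ft_force: [0.2, 0.8, -1.0]
finger_gap: 85.1
grip_force: 0.0
time: 20.3
tcp_pos: [414.0, 385.6, 233.6]
tcp_rot: [-2.131, -2.306, 0.004]
ft_force: [-0.3, 0.3, -0.2]
finger_gap: 84.9
grip_force: 0.0
time: 20.97
tcp_pos: [416.3, 381.5, 221.4]
tcp_rot: [-0.863, -3.019, 0.005]
ft_force: [-0.7, -0.8, -0.3]
finger_gap: 84.9
grip_force: 0.0
time: 21.63
tcp_pos: [416.7, 382.9, 223.4]
tcp_rot: [0.871, 3.018, -0.0]
ft_force: [-0.3, -0.1, 0.7]
finger_gap: 84.8
grip_force: 0.0
t 21.63 tcp [416.7 382.9 223.4] yaw 57.8 tilt 0.01 j [ 0.6   0.33 -0.13  1.11 -0.    1.16] F [-0.3 -0.1  0.7] gap 84.8 grip 0.0
turn rad -0.0
[417.3 382.9 225. ] before turn [-0.5  0.3 -1.6] after [-0.5  0.3 -1.6]
[417.3 382.9 105. ] before turn [  0.  -0. 120.] after [  0.  -0. 120.]
```

Now down 119, grip and lift.

```bash

python3 -m crank '-0.5 0.3 15 0 0 0 85;0 0 24 0 0 0 85;0 0 25 0 0 0 85;0 0 25 0 0 0 85;0 0 16 0 0 0 85;0 0 9 0 0 0 85;0 0 4 0 0 0 85;0 0 0 0 0 0 85' 35
python3 -m crank '0 0 0 0 0 0 65;0 0 0 0 0 0 56;0 0 0 0 0 0 48;0 0 0 0 0 0 42;0 0 0 0 0 0 38;0 0 0 0 0 0 38;0 0 0 0 0 0 38;0 0 0 0 0 0 38' 35
python3 -m crank '0 0 0 0 0 0 38;0 0 0 0 0 0 38;0 0 -5 0 0 0 38;0 0 -10 0 0 0 38;0 0 -15 0 0 0 38;0 0 -15 0 0 0 38;0 0 -15 0 0 0 38;0 0 -10 0 0 0 38' 35
python3 -m crank '0 0 -15 0 0 0 38;0 0 -15 0 0 0 38;0 0 -10 0 0 0 38;0 0 -5 0 0 0 38;0 0 0 0 0 0 38;0 0 0 0 0 0 38;0 0 0 0 0 0 38;0 0 0 0 0 0 38' 35
python3 d.py 4.5 615.2 117.1 219 615.2 117.1 116
```

```text
time: 22.3
tcp_pos: [417.1, 382.7, 104.9]
tcp_rot: [-0.871, -3.018, 0.001]
ft_force: [-0.4, 0.0, 0.1]
finger_gap: 85.0
grip_force: 0.0
time: 22.97
tcp_pos: [418.0, 383.3, 106.6]
tcp_rot: [0.87, 3.017, 0.003]
ft_force: [-0.4, -1.0, 5.5]
finger_gap: 43.5
grip_force: 36.8
time: 23.63
tcp_pos: [417.5, 383.1, 177.3]
tcp_rot: [0.871, 3.018, 0.002]
ft_force: [-0.1, 0.1, -0.4]
finger_gap: 43.6
grip_force: 36.0
time: 24.3
tcp_pos: [416.8, 382.5, 219.3]
tcp_rot: [-0.871, -3.017, 0.003]
ft_force: [0.0, 0.4, -0.3]
finger_gap: 43.5
grip_force: 36.0
t 24.3 tcp [416.8 382.5 219.3] yaw 57.81 tilt 0.11 j [ 0.6   0.33 -0.13  1.1  -0.    1.16] F [ 0.   0.4 -0.3] gap 43.5 grip 36.0
turn rad 0.9304
[615.2 117.1 219. ] before turn [-3.093e+02 -1.189e+02  3.000e-01] after [-280.1  177.     0.3]
[615.2 117.1 116. ] before turn [-1.00e-01  2.00e-01  1.03e+02] after [1.00e-01 2.00e-01 1.03e+02]
```

```bash

python3 -m crank '-7 -2.7 0 0 0 0 38;-16 -6.15 0 0 0 0 38;-25 -9.61 0 0 0 0 38;-25 -9.61 0 0 0 0 38;-25 -9.61 0 0 0 0 38;-25 -9.61 0 0 0 0 38;-25 -9.61 0 0 0 0 38;-25 -9.61 0 0 0 0 38' 35
python3 -m crank '-25 -9.61 0 0 0 0 38;-25 -9.61 0 0 0 0 38;-25 -9.61 0 0 0 0 38;-25 -9.61 0 0 0 0 38;-18 -6.9 0 0 0 0 38;-12 -4.6 0 0 0 0 38;-6.3 -2.4 0 0 0 0 38;0 0 0 0 0 0 38' 35
python3 -m crank '0 0 0 0 0 0.08 38;0 0 0 0 0 0.12 38;0 0 0 0 0 0.12 38;0 0 0 0 0 0.12 38;0 0 0 0 0 0.12 38;0 0 0 0 0 0.12 38;0 0 0 0 0 0.12 38;0 0 0 0 0 0.09 38' 35
python3 -m crank '0 0 0 0 0 0.04 38;0 0 8 0 0 0 38;0 0 15 0 0 0 38;0 0 15 0 0 0 38;0 0 10 0 0 0 38;0 0 5 0 0 0 38;0 0 0 0 0 0 38;0 0 0 0 0 0 38' 35
python3 d.py 4.5 615.2 117.1 130 615.2 117.1 116
python3 - <<'E'
from h import *
s=snapshot('scene');cv2.imwrite('pics/f.png',cv2.resize(s['color'][150:310,200:400,::-1],None,fx=3,fy=3))
E
```

```text
time: 24.97
tcp_pos: [528.9, 232.7, 219.9]
tcp_rot: [-0.871, -3.018, 0.001]
ft_force: [-0.4, 0.4, -0.4]
finger_gap: 43.6
grip_force: 36.0
time: 25.63
tcp_pos: [616.2, 116.3, 219.9]
tcp_rot: [-0.873, -3.017, 0.001]
ft_force: [-0.0, 0.9, -1.3]
finger_gap: 43.5
grip_force: 36.0
time: 26.3
tcp_pos: [614.7, 118.9, 220.4]
tcp_rot: [-2.089, -2.345, 0.0]
ft_force: [0.1, -0.4, -0.3]
finger_gap: 43.3
grip_force: 36.1
time: 26.97
tcp_pos: [615.5, 117.7, 167.3]
tcp_rot: [-2.131, -2.308, 0.001]
ft_force: [0.6, 0.3, -0.9]
finger_gap: 43.7
grip_force: 36.0
t 26.97 tcp [615.5 117.7 167.3] yaw 4.57 tilt 0.03 j [ 0.06  0.48 -0.05  1.05 -0.    1.55] F [ 0.6  0.3 -0.9] gap 43.7 grip 36.0
turn rad 0.0013
[615.2 117.1 130. ] before turn [-0.6 -0.3 37.3] after [-0.6 -0.3 37.3]
[615.2 117.1 116. ] before turn [ 0.  0. 14.] after [ 0.  0. 14.]
```

View pics/f.png

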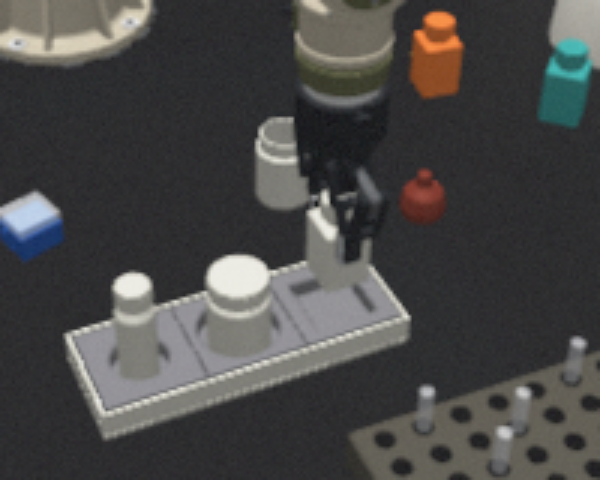

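The flask hangs aligned and upright at (337,245) over the square well at (333,300). I'll lower it about 48.

```bash

python3 -m crank '-0.6 -0.3 6 0 0 0 38;0 0 10 0 0 0 38;0 0 10 0 0 0 38;0 0 10 0 0 0 38;0 0 6 0 0 0 38;0 0 3 0 0 0 38;0 0 2 0 0 0 38;0 0 0 0 0 0 38' 35
python3 -m crank '0 0 1 0 0 0 38;0 0 0 0 0 0 38;0 0 1 0 0 0 38;0 0 0 0 0 0 38;0 0 1 0 0 0 38;0 0 0 0 0 0 38;0 0 0 0 0 0 38;0 0 0 0 0 0 38' 35
python3 d.py 4.5 615.2 117.1 116
```

```text
time: 27.68
tcp_pos: [615.3, 116.8, 119.8]
tcp_rot: [-2.132, -2.307, 0.001]
ft_force: [-0.3, -0.2, -1.6]
finger_gap: 43.5
grip_force: 36.0
time: 28.35
tcp_pos: [615.7, 116.9, 117.6]
tcp_rot: [2.132, 2.307, 0.001]
ft_force: [-0.1, 0.9, 0.5]
finger_gap: 43.4
grip_force: 36.1
t 28.35 tcp [615.7 116.9 117.6] yaw 4.53 tilt 0.04 j [ 0.06  0.52 -0.11  0.94 -0.    1.55] F [-0.1  0.9  0.5] gap 43.4 grip 36.1
turn rad 0.0005
[615.2 117.1 116. ] before turn [ 0.3 -0.5  1.6] after [ 0.3 -0.5  1.6]
```

```bash

python3 -m crank '0 0 0.8 0 0 0 38;0 0 0 0 0 0 38;0 0 0 0 0 0 38;0 0 0 0 0 0 38;0 0 0 0 0 0 38;0 0 0 0 0 0 38;0 0 0 0 0 0 38;0 0 0 0 0 0 38' 35
```

```text
time: 29.02
tcp_pos: [615.7, 116.9, 117.6]
tcp_rot: [2.131, 2.307, 0.001]
ft_force: [-2.4, -0.6, 6.2]
finger_gap: 43.5
grip_force: 36.7
```

Contact on the floor at 6 N, so I'll release, retreat and check.

```bash

python3 -m crank '0 0 0 0 0 0 45;0 0 0 0 0 0 47;0 0 0 0 0 0 52;0 0 0 0 0 0 60;0 0 0 0 0 0 70;0 0 0 0 0 0 85;0 0 0 0 0 0 85;0 0 0 0 0 0 85' 35
python3 -m crank '0 0 -5 0 0 0 85;0 0 -10 0 0 0 85;0 0 -20 0 0 0 85;0 0 -25 0 0 0 85;0 0 -25 0 0 0 85;0 0 -25 0 0 0 85;0 0 -15 0 0 0 85;0 0 -5 0 0 0 85' 35
python3 -m crank '20 -20 0 0 0 0 85;25 -25 0 0 0 0 85;25 -25 0 0 0 0 85;25 -25 0 0 0 0 85;20 -20 0 0 0 0 85;10 -10 0 0 0 0 85;0 0 0 0 0 0 85;0 0 0 0 0 0 85' 35
python3 - <<'E'
from h import *
s=snapshot('scene');cv2.imwrite('pics/g.png',cv2.resize(s['color'][150:310,100:400,::-1],None,fx=2.6,fy=2.6))
s=snapshot('top');X=pts(s)
cv2.imwrite('pics/gt.png',cv2.resize(s['color'][140:290,100:440,::-1],None,fx=2.3,fy=2.3))
w=X[110:215,210:350].reshape(-1,3)
for n,x,y in(('jar',622.5,23.4),('bot',629.8,-70.3),('fl',615.2,117.1)):
    g=w[np.hypot(w[:,0]-x,w[:,1]-y)<35];z=np.nanpercentile(g[:,2],97);c=g[g[:,2]>z-6];print(n,z.round(1),cv2.minEnclosingCircle(c[:,:2].astype(np.float32)))
E
```

```text
time: 29.68
tcp_pos: [615.4, 116.9, 116.5]
tcp_rot: [-2.132, -2.307, 0.0]
ft_force: [-0.4, 1.0, -0.3]
finger_gap: 85.1
grip_force: 0.0
time: 30.35
tcp_pos: [616.9, 117.0, 251.2]
tcp_rot: [2.129, 2.304, 0.007]
ft_force: [0.2, -0.1, 0.4]
finger_gap: 84.7
grip_force: 0.0
time: 31.02
tcp_pos: [481.0, 231.9, 246.7]
tcp_rot: [2.13, 2.308, 0.0]
ft_force: [0.7, 0.1, 0.0]
finger_gap: 85.0
grip_force: 0.0
jar 99.2 ((624.8215942382812, 23.185178756713867), 26.98249053955078)
bot 122.1 ((630.56103515625, -69.68585968017578), 16.37504768371582)
fl 104.2 ((616.8163452148438, 118.89862060546875), 16.299612045288086)
```

View pics/g.png

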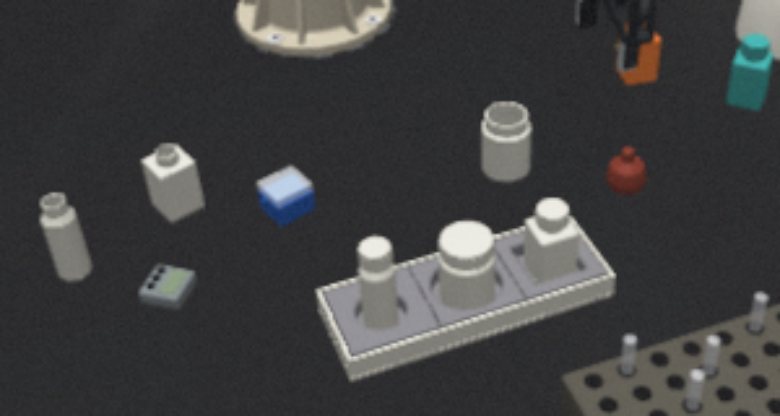

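View pics/gt.png

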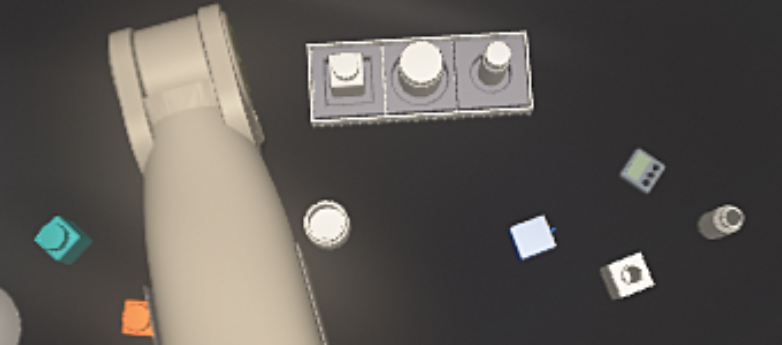

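Both views show all three containers upright in their wells, at (378,285), (467,265) and (551,240) in the scene view. The cap tops read 10 mm higher than on the bench, as the well floor (11 mm up) requires, and the open look-alikes have not moved.

```bash
python3 -c "from plant import job_done;print(job_done())"
```

```text
the job is handed in; nothing more can be done
None
```

The capped jar, narrow bottle and square bottle stand upright on the floors of their matching wells, the open look-alikes were left where they were, and the job was handed in at about 31 s.

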